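# Slide a setting block on end under a dial indicator, round the clamped work

## Task

Master the dial indicator on the three-inch height of the ground 1-2-3 block that lies at the left of the set-up plate: stand the block on its small end on the clear strip at the front of the plate and let go of it, then slide it along the plate, without lifting it again once it is past the strip, round the right-hand (doweled) end of the clamped bar and into the lane between bar and back fence until it stands centred under the indicator's plunger, and leave it there. Neither the block nor the robot may touch the clamped bar, its dowel and clamp, the fence or the indicator stand, and the jar, the caliper and the square near the work stay where they are.

Things in the scene. Friction and masses are not known exactly. Their poses are not given: they have to be found in the camera images.
- block: ground steel 1-2-3 block with rows of holes, 51 x 76 x 25 mm, about 0.6 kg, loose, lying flat on the bench left of the plate. Origin: centre of the 51 x 76 mm face it starts on. Own axes: x along the 51 mm, y the 76 mm, z the 25 mm. Standing on a small end its y axis is vertical (either way up) and it is 76.2 mm high on a 51 x 25 mm foot
- block_mid (a point): the middle of the block (38 mm above the surface it stands on when it stands on a small end). Standing, it clears the 54 mm lane only with its 25 mm side across the lane and its 51 mm side along it
- fixture: fixed grey steel set-up plate with a grid of tapped holes, 236 (x) x 250 (y) x 16 mm, on the bench. Origin: centre of its underside; x from its front (robot's) edge to its back, y left, z up. Clear front strip: fixture x -118..-10 mm. Lane between bar and fence: x 28..82 mm (middle 55), open at its right end. Way round the bar's right end: y -125..-44 mm. Heights below are above the plate's top
- workpiece: fixed on the plate: the bright steel bar, 34 x 109 x 32 mm high, at fixture x -6..28, y -34..75 mm, the 10 mm locating dowel at its right end (x 11, y -39 mm, 34 mm high) and the dark strap clamp with stud and nut at its left end (y 56..120 mm, to 60 mm high). Axes as the fixture; origin on the plate's top at its centre
- fence: the fixed dark steel fence bar along the plate's back, 18 x 190 x 22 mm high with low screw heads (25 mm), at fixture x 82..100, y -120..70 mm. Origin on the plate's top at its centre
- stand: fixed indicator stand: dark 46 mm square foot and 18 mm column, 184 mm high, at fixture x 55, y 98 mm; a cross-arm 106 mm up reaches right to the dial indicator (58 mm dial, 24 mm thick, facing front, middle 148 mm up, over x 55, y 25 mm); the clamp on its stem and the stem reach down to 92 mm. Origin on the plate's top at its centre
- stylus (a point): the lowest point of the indicator's plunger, a 16 mm wide button with a sloped underside, at fixture x 55, y 25 mm; 74 mm above the plate's top when free
- plunger (a joint): how far the plunger is pushed up, in m: 0 hanging free, about 0.0022 with the block standing on end under it, 0.010 at its stop; a light spring (about 0.5 N) pushes it down, and the block's top edge lifts it by itself when the block is slid in
- layout_jar: bystander: blue jar with black cap, 51 mm across, 76 mm high; origin at the centre of its foot
- caliper: bystander: caliper lying flat, 70 x 242 x 8 mm; origin at the centre of its underside
- square: bystander: machinist square lying flat, 120 x 70 x 14 mm; origin at the centre of its underside

How it is judged:
By the outcome, as a careful person would: the job done as asked, in the order asked, and still so for the second after the job is handed in, with the robot touching nothing.
It also fails if it takes over 67 s, if anything falls off the work surface, if the arm or the gripper's body presses on something with over 40 N, if the wrist force passes 120 N, or if a joint passes its speed limit or range.

## Robot

A 7-joint arm with a two-finger parallel gripper is mounted at the origin on a cart in front of the work surface, level with it; the furniture and walls round the work are solid. World frame = base frame: x ahead of the robot, y to its left, z up, the work surface at z = 0. Lengths are in m, angles in rad, forces in N, time in s.
With the tool pointing down it reaches from about 0.35 to 0.9 m from the base axis. Payload 8.1 kg.
Tool frame: the origin (TCP) lies at the very end of the fingers, on their centre line; the grasp point (between the pads) lies 19 mm behind it (arm.tcp_to_grasp is the distance from the TCP to the grasp point, in m); z points along the fingers, y is the line along which they close (so a half turn about z gives the same grasp; the last joint's range is limited). The gripper opens to 92 mm and grips with 3 to 60 N. Pads are 19 mm wide; open, the fingers measure 130 mm over their backs; the gripper's body (75 mm by 190 mm) begins 47 mm behind the grasp point.
Start: joints at [-1.247, 0.434, 0.025, 1.573, -0.012, 1.134, -0.075], TCP at [0.259, 0.569, 0.202] pointing down, gripper open.
Joint ranges: [-2.62, 2.62], [-0.44, 2.09], [-1.27, 1.32], [0.08, 2.57], [-1.32, 4.46], [0.12, 2], [-2.74, 2.74]. Speed limits (rad/s): [2.22, 2.22, 3.01, 3.01, 3.14, 3.14, 3.14].

## Interface

Orientations are given as a rotation vector (axis times angle).
In Python, from cell import arm gives the robot as it stands.
- The arm moves only by the shell command python3 nudge.py 'ROWS' [FORCE]. ROWS is a JSON object whose key "segments" holds a list of rows, 1 to 10 of them, each of 5 numbers: dx, dy, dz in m, then a turn about the tool's z in rad, then the opening from 0.0 (shut) to 1.0 (fully open); each row shifts and turns the commanded pose from where the row before left it, along the tool's axes as they then stand; what a row does not reach is not made up. A row lasts 1/10 s, in which the tool goes at most 0.05 m and 0.15 rad, less where a joint would pass 70% of its speed; a pose out of reach is approached as far as the arm can. The fingers move at their own pace and stop on an object; FORCE is the grip in N (left out, the last holds). Time passes only in rows, so rows that do not move let the fingers close. It prints the time, the measured TCP pose, the force, the opening and the grip force at its end. Input that does not fit is refused with a message, and nothing moves.
- arm.observe(): the state, without advancing time (a new reading comes with each control period).
- arm.get_image(name): name is "scene" or "top" or "wrist"; returns a dict with "image" (420x560x3 uint8, blue, green, red), "fx", "fy", "cx", "cy" (pixels), "cam_to_world" (4x4, takes a point from camera to world coordinates); the wrist camera has in their place "mount" (4x4, takes a point from camera to tool coordinates, whose origin is the TCP and whose axes are the flange's). Camera axes: x right, y down, z forward; pixel columns grow to the right and rows downward; lengths in m; the calibration is good to about 2 mm. A picture is of the moment at which its call begins: read the wrist's pose just before it. There is no depth.
- arm.sign_off(): hands the job in; it is judged then, once.
The state is a dict: "clock": time; "joints": joint angles; "dq": joint speeds; "joint_efforts": joint torques, N m; "position": TCP position; "ee_rot": TCP orientation; "force": force on the tool from outside, world axes, zero at the start; "ft_torque": the same for the moment, N m; "width": opening from 0.0 (shut) to 1.0 (fully open); "gripper_force": force on a finger pad.
Only numpy, scipy, OpenCV 4.12 (cv2) and the standard library are available. Lean on these libraries where they do the work, as an engineer would, in place of code of your own. Each camera call takes 0.05 s, during which the arm holds its last target. There are 200 camera calls.

## Working session

There is one attempt and no reset: what is moved stays moved. The work goes in short steps, Python scripts to look and compute and a shell command to move; the robot and the scene stay as the last step left them, time stands still between calls to the robot, and variables do not carry over. Pictures are saved under pics/ and viewed, at most 11 in all, crops included, and the job is handed in when it is done.

```bash
ls; mkdir -p pics; python3 - <<'E'
from cell import arm
import cv2
s=arm.observe();print(s)
for n in("scene","top"):
    r=arm.get_image(n);cv2.imwrite(f"pics/{n}0.png",r["image"]);print(n,r["fx"],r["fy"],r["cx"],r["cy"],r["cam_to_world"])
r=arm.get_image("wrist");print(r["mount"])
E
```

```text
cell.py
nudge.py
pics
{'clock': 0.0, 'joints': array([-1.24660369,  0.43526002,  0.02499434,  1.57408848, -0.01158684,
        1.13398297, -0.07512937]), 'dq': array([ 0.00148775,  0.00114499, -0.00085833,  0.00112872, -0.00078719,
       -0.00191313, -0.00199583]), 'joint_efforts': array([-9.25662462e-04, -6.67833567e+01,  9.84437875e-01, -3.14466190e+01,
       -6.06315164e-02,  4.25625255e-02,  1.19020106e-04]), 'position': array([0.25856732, 0.56841103, 0.20162558]), 'ee_rot': array([-6.65464116e-01, -3.07012490e+00,  2.48894223e-03]), 'force': array([ 0.52343924, -1.21064234, -0.18214748]), 'ft_torque': array([ 0.02922573, -0.01034277, -0.02895368]), 'gripper_force': 0.0, 'width': 1.004371182968007}
scene 406.95703479685824 406.95703479685824 279.92144978832806 206.32550103424944 [[ 0.9066087  -0.29121147  0.30537934  0.27655963]
 [-0.42149024 -0.65953753  0.62237948 -0.60686149]
 [ 0.02016509 -0.69296907 -0.72068526  0.75407677]
 [ 0.          0.          0.          1.        ]]
top 482.88960057189985 482.88960057189985 273.82679129331325 211.43863957055316 [[-0.0208349  -0.97060689  0.2397669   0.24720532]
 [-0.99975275  0.0220898   0.0025473  -0.05017176]
 [-0.00776883 -0.23965454 -0.97082715  1.44105704]
 [ 0.          0.          0.          1.        ]]
[[ 6.27758547e-04 -9.54010380e-01 -2.99772916e-01  8.13310081e-02]
 [ 9.99999784e-01  6.57841984e-04  5.68196363e-07  2.09268532e-04]
 [ 1.96661145e-04 -2.99772852e-01  9.54010586e-01 -1.82111283e-01]
 [ 0.00000000e+00  0.00000000e+00  0.00000000e+00  1.00000000e+00]]
```

View pics/scene0.png

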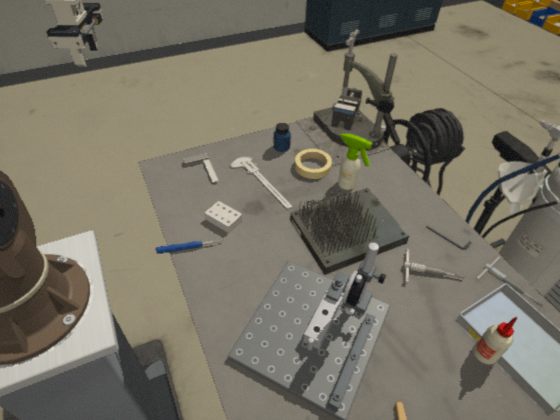

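```bash
python3 - <<'E'
import cv2
i=cv2.imread("pics/top0.png")
cv2.imwrite("pics/top0b.png",cv2.resize(i[120:420,60:460],None,fx=2,fy=2,interpolation=cv2.INTER_CUBIC))
E
```

```text
(no output)
```

View pics/top0b.png

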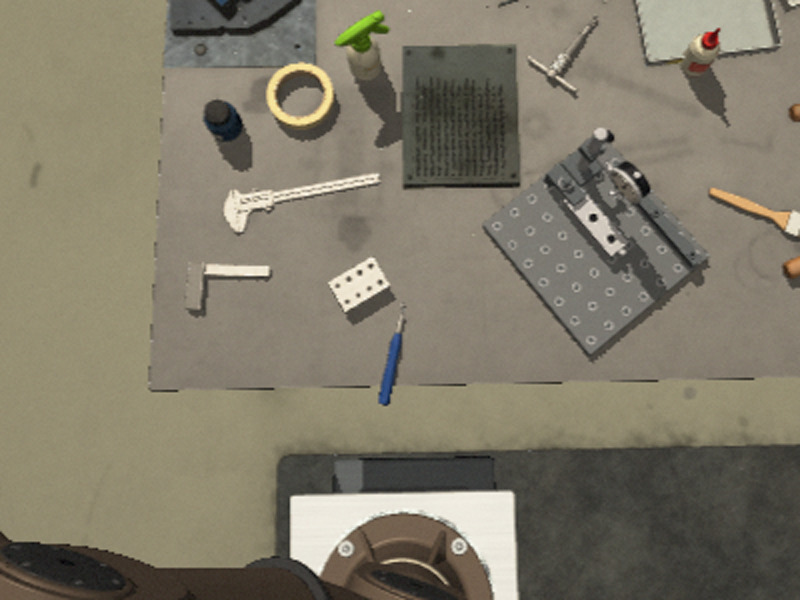

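The top crop shows the block at about (360,286). The plate corners are at roughly (485,227), (591,357) and (708,260), so the fixture yaw is about -50°. Next I'll enlarge the plate, block and gripper in one picture.

```bash
python3 - <<'E'
import cv2,numpy as np
t=cv2.imread("pics/top0.png");s=cv2.imread("pics/scene0.png")
R=lambda i,f:cv2.resize(i,None,fx=f,fy=f,interpolation=cv2.INTER_CUBIC)
c=np.zeros((600,800,3),np.uint8)
c[:520,:500]=R(t[175:305,295:420],4)      # px=295+u/4, 175+v/4
c[:300,500:800]=R(t[240:290,215:265],6)   # px=215+(u-500)/6, 240+v/6
c[300:600,500:800]=R(s[0:75,40:115],4)
cv2.imwrite("pics/comp.png",c)
E
```

```text
(no output)
```

View pics/comp.png

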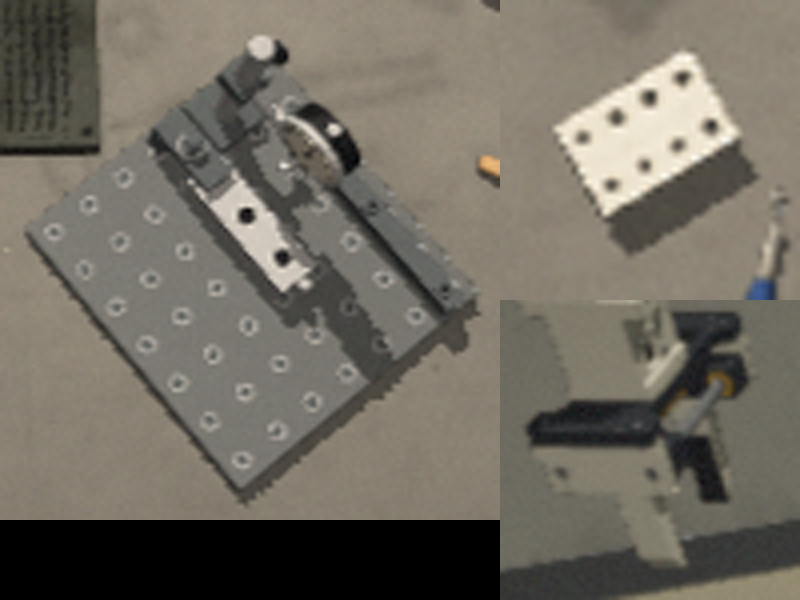

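Composite readings: plate-top corners at (26,233), (240,490) and (478,295), and block-top corners at (555,130), (685,52), (740,133) and (607,215). I'll compute the poses and project both body hypotheses onto the gripper.

```bash
cat > h.py <<'E'
import numpy as np,cv2
from scipy.spatial.transform import Rotation as Ro
from cell import arm
CT=dict(f=482.8896,c=(273.8268,211.4386),T=np.array([[-0.0208349,-0.97060689,0.2397669,0.24720532],[-0.99975275,0.0220898,0.0025473,-0.05017176],[-0.00776883,-0.23965454,-0.97082715,1.44105704]]))
CS=dict(f=406.95703,c=(279.92145,206.3255),T=np.array([[0.9066087,-0.29121147,0.30537934,0.27655963],[-0.42149024,-0.65953753,0.62237948,-0.60686149],[0.02016509,-0.69296907,-0.72068526,0.75407677]]))
def pt(C,u,v,z):
    d=C['T'][:,:3]@np.array([(u-C['c'][0])/C['f'],(v-C['c'][1])/C['f'],1]);o=C['T'][:,3]
    return o+d*(z-o[2])/d[2]
def pj(C,p):
    q=C['T'][:,:3].T@(np.asarray(p)-C['T'][:,3]);return C['f']*q[0]/q[2]+C['c'][0],C['f']*q[1]/q[2]+C['c'][1]
E
python3 - <<'E'
from h import *
np.set_printoptions(precision=4,suppress=True)
P=[pt(CT,295+u/4,175+v/4,.016) for u,v in((26,233),(240,490),(478,295))]
print("plate",P,np.linalg.norm(P[0]-P[1]),np.linalg.norm(P[1]-P[2]))
e=P[0]-P[1];print("y ang",np.degrees(np.arctan2(e[1],e[0])),"x ang",np.degrees(np.arctan2(*(P[2]-P[1])[1::-1])),"ctr",(P[0]+P[2])/2)
B=[pt(CT,215+(u-500)/6,240+v/6,.0254) for u,v in((555,130),(685,52),(740,133),(607,215))]
print("block",B,[np.linalg.norm(B[i]-B[i-1]) for i in range(4)],np.mean(B,0))
e=B[1]+B[2]-B[0]-B[3];print("long ang",np.degrees(np.arctan2(e[1],e[0])))
# gripper hypotheses
s=cv2.imread("pics/scene0.png");p=np.array([.25857,.56841,.20163]);R=Ro.from_rotvec([-6.65464116e-01,-3.07012490,2.48894223e-03]).as_matrix()
print(R)
k=7;im=cv2.resize(s[0:80,30:140],None,fx=k,fy=k,interpolation=cv2.INTER_CUBIC)
def dr(hx,hy,z0,z1,col):
    c=[[(int((a-30)*k),int(b*k)) for a,b in[pj(CS,p+R@np.array([x,y,z]))]][0] for z in(z0,z1) for x,y in((-hx,-hy),(hx,-hy),(hx,hy),(-hx,hy))]
    for i in range(4):
        cv2.line(im,c[i],c[(i+1)%4],col,1)
        cv2.line(im,c[i],c[i+4],col,1);cv2.line(im,c[4+i],c[4+(i+1)%4],col,1)
dr(.0375,.095,-.066,-.1,(0,0,255));dr(.095,.0375,-.066,-.1,(255,0,0));dr(.0095,.065,0,-.05,(0,255,0))
cv2.imwrite("pics/grip.png",im)
E
```

```text
plate [array([ 0.5298, -0.1282,  0.016 ]), array([ 0.3361, -0.2771,  0.016 ]), array([ 0.4753, -0.4626,  0.016 ])] 0.24431448672967868 0.23197102561334132
y ang 37.54822028922787 x ang -53.12092037515931 ctr [ 0.5025 -0.2954  0.016 ]
block [array([0.4478, 0.103 , 0.0254]), array([0.4851, 0.0389, 0.0254]), array([0.4443, 0.0122, 0.0254]), array([0.4056, 0.0775, 0.0254])] [np.float64(0.04931061720678424), np.float64(0.07418795966176998), np.float64(0.04875069677790752), np.float64(0.07592783505916789)] [0.4457 0.0579 0.0254]
long ang -59.57223254022769
[[-0.9103  0.4141 -0.0005]
 [ 0.4141  0.9103 -0.0015]
 [-0.0002 -0.0016 -1.    ]]
```

View pics/grip.png

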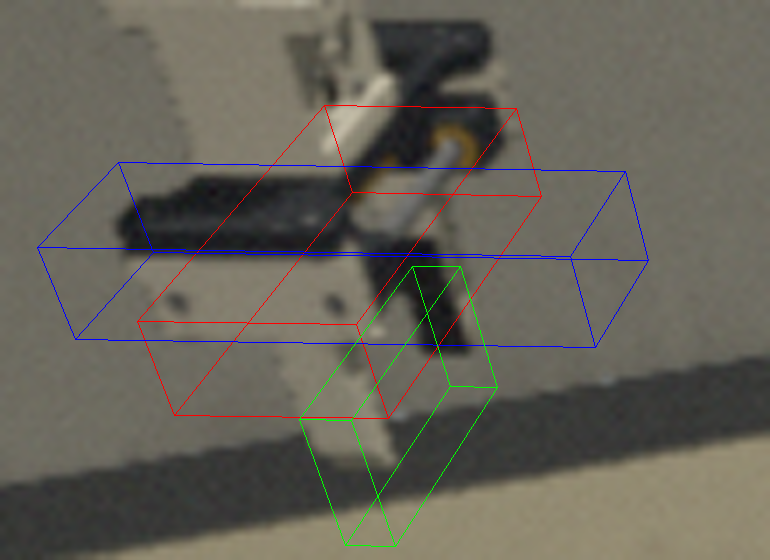

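```bash
cat >> h.py <<'E'
def delta(target,yaw_y=None):
    "metres along tool axes to reach world target; turn (rad, tool z) to bring tool y to world angle yaw_y (deg)"
    s=arm.observe();R=Ro.from_rotvec(s['ee_rot']).as_matrix();a=np.degrees(np.arctan2(R[1,1],R[0,1]))
    t=None if yaw_y is None else -np.radians((yaw_y-a+90)%180-90)
    print("clk %.2f"%s['clock'],"pos",s['position'].round(4),"yang %.2f"%a,"turn",t,"d_tool",(R.T@(np.array(target)-s['position'])).round(4),"w %.3f g %.1f"%(s['width'],s['gripper_force']),"F",s['force'].round(1),"q7 %.2f"%s['joints'][6])
E
python3 nudge.py '{"segments":[[0, 0, 0, 0.15, 1], [0, 0, 0, 0.15, 1], [0, 0, 0, 0.15, 1], [0, 0, 0, 0.15, 1], [0, 0, 0, 0.012, 1]]}' 10; python3 -c "
from h import *
delta([.459,.0355,.12],30.4)"
```

```text
clock: 0.65
position: [0.2586, 0.5688, 0.2021]
ee_rot: [1.563, 2.725, -0.001]
force: [-0.6, -0.1, 1.0]
width: 1.0
gripper_force: 0.0
clk 0.65 pos [0.2586 0.5688 0.2021] yang 30.32 turn -0.0013570132424834925 d_tool [-0.5615 -0.0962  0.0825] w 1.000 g 0.0 F [-0.6 -0.1  1. ] q7 -0.63
```

```bash
python3 nudge.py '{"segments":[[-0.047, -0.008, 0, 0, 1], [-0.047, -0.008, 0, 0, 1], [-0.047, -0.008, 0, 0, 1], [-0.047, -0.008, 0, 0, 1], [-0.047, -0.008, 0, 0, 1], [-0.047, -0.008, 0, 0, 1], [-0.047, -0.008, 0, 0, 1], [-0.047, -0.008, 0.01, 0, 1], [-0.047, -0.008, 0.02, 0, 1], [-0.047, -0.008, 0.02, 0, 1]]}'; python3 nudge.py '{"segments":[[-0.045, -0.008, 0, 0, 1], [-0.045, -0.008, 0, 0, 1], [0, 0, 0, 0, 1], [0, 0, 0, 0, 1]]}';python3 - <<'E'
from h import *
delta([.459,.0355,.12],30.4)
s=arm.observe();np.save("w1.npy",np.r_[s['position'],s['ee_rot']])
w=arm.get_image("wrist");cv2.imwrite("pics/w1.png",w['image']);print(w['fx'],w['cx'],w['cy'])
i=arm.get_image("scene")['image'];u,v=map(int,pj(CS,s['position']));print(u,v)
c=np.zeros((420,800,3),np.uint8);c[:,:560]=w['image']
r=cv2.resize(i[max(v-80,0):v+25,u-30:u+30],None,fx=4,fy=4,interpolation=cv2.INTER_CUBIC)[:420];c[:r.shape[0],560:800]=r
cv2.imwrite("pics/c1.png",c)
E
```

```text
clock: 1.65
position: [0.4277, 0.1246, 0.1537]
ee_rot: [1.552, 2.73, 0.002]
force: [0.8, 0.1, 0.6]
width: 1.005
gripper_force: 0.0
clock: 2.05
position: [0.459, 0.0395, 0.1537]
ee_rot: [-1.559, -2.727, 0.0]
force: [-0.2, -0.6, 0.7]
width: 1.0
gripper_force: 0.0
clk 2.05 pos [0.459  0.0395 0.1537] yang 30.49 turn 0.0015708333679839517 d_tool [-0.0035 -0.0021  0.0337] w 1.000 g 0.0 F [-0.2 -0.6  0.7] q7 0.47
348.52785676779814 273.16708287627733 202.5004474084406
225 177
```

View pics/c1.png

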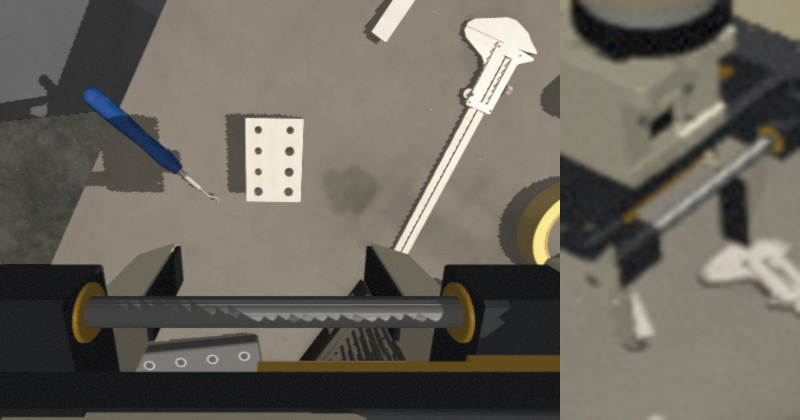

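The wrist view shows the block centred at (275,160), square to the tool. It also shows the gripper body is long along the closing axis (tool y). The block measures (+0.024, +0.001) in the tool frame, which agrees with the top camera. I'll descend and take the near end with a light grip so the block can swing upright.

```bash
python3 nudge.py '{"segments":[[-0.003, 0, 0.04, 0, 1], [0, 0, 0.04, 0, 1], [0, 0, 0.035, 0, 1], [0, 0, 0.02, 0, 1], [0, 0, 0.012, 0, 1], [0, 0, 0.002, 0, 1], [0, 0, 0, 0, 0.45], [0, 0, 0, 0, 0.45], [0, 0, 0, 0, 0.45], [0, 0, 0, 0, 0.45]]}' 10; python3 nudge.py '{"segments":[[0, 0, 0, 0, 0.45], [0, 0, 0, 0, 0.45]]}'
```

```text
clock: 3.15
position: [0.461, 0.0382, 0.0055]
ee_rot: [1.559, 2.727, 0.002]
force: [-0.7, -0.7, 0.1]
width: 0.699
gripper_force: 0.0
clock: 3.35
position: [0.4606, 0.038, 0.005]
ee_rot: [1.559, 2.727, 0.001]
force: [0.2, 0.6, 0.9]
width: 0.524
gripper_force: 0.0
```

```bash
python3 nudge.py '{"segments":[[0, 0, 0, 0, 0.4], [0, 0, 0, 0, 0.4], [0, 0, 0, 0, 0.4]]}' 10;  python3 nudge.py '{"segments":[[0, 0, -0.01, 0, 0.4], [0, 0, -0.01, 0, 0.4], [0, 0, -0.01, 0, 0.4], [0, 0, -0.01, 0, 0.4], [0, 0, -0.01, 0, 0.4], [0, 0, -0.01, 0, 0.4], [0, 0, -0.01, 0, 0.4], [0, 0, -0.01, 0, 0.4], [0, 0, 0, 0, 0.4]]}'; python3 - <<'E'
from h import *
s=arm.observe();w=arm.get_image("wrist")['image']
i=arm.get_image("scene")['image'];u,v=map(int,pj(CS,s['position']));print(u,v,[pj(CS,s['position']+Ro.from_rotvec(s['ee_rot']).as_matrix()@np.array([.081,0,-.182]))])
c=np.zeros((600,800,3),np.uint8);c[:300,:400]=cv2.resize(w,(400,300))
r=cv2.resize(i[v-110:v+40,u-50:u+50],None,fx=4,fy=4,interpolation=cv2.INTER_CUBIC);c[:600,400:800]=r
cv2.imwrite("pics/c2.png",c)
E
```

```text
clock: 3.65
position: [0.4604, 0.038, 0.0047]
ee_rot: [-1.559, -2.727, 0.0]
force: [0.2, -0.4, 0.0]
width: 0.398
gripper_force: 0.0
clock: 4.55
position: [0.4613, 0.0381, 0.0861]
ee_rot: [1.559, 2.726, 0.003]
force: [0.0, -0.2, -0.0]
width: 0.401
gripper_force: 0.0
228 199 [(np.float64(192.05068410504003), np.float64(120.80906831274099))]
```

View pics/c2.png

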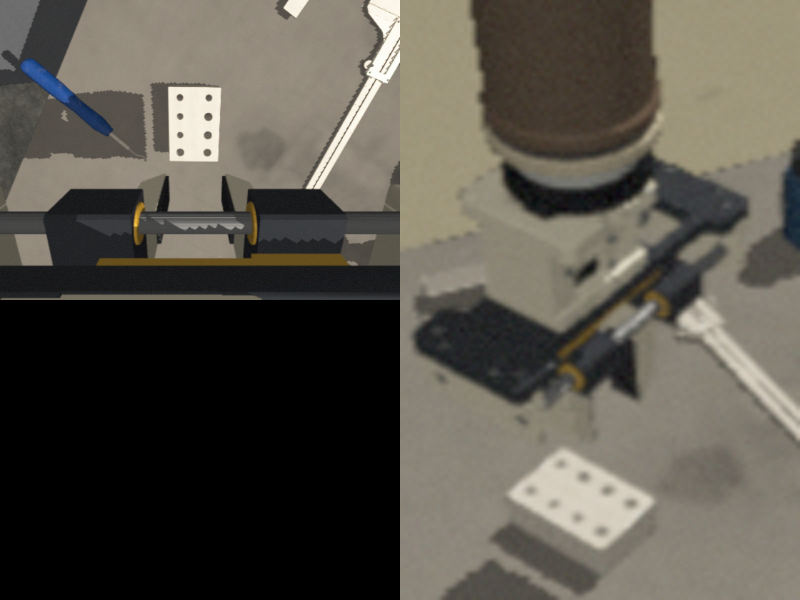

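The fingers closed to 37 mm without touching the block, which still lies below with its centre at tool x +0.027. So the fingertips sit about 20 mm above the reported TCP, which matches both camera views. I'll go lower in stages and watch the force.

```bash
python3 -c "
from cell import arm;print(arm.tcp_to_grasp)"; python3 nudge.py '{"segments":[[0, 0, 0.01, 0, 0.72], [0, 0, 0.01, 0, 0.72], [0, 0, 0.01, 0, 0.72], [0, 0, 0.01, 0, 0.72], [0, 0, 0.02, 0, 0.72], [0, 0, 0.02, 0, 0.72], [0, 0, 0.008, 0, 0.72], [0, 0, 0, 0, 0.72]]}'; python3 nudge.py '{"segments":[[0, 0, 0.004, 0, 0.72], [0, 0, 0, 0, 0.72]]}'; python3 nudge.py '{"segments":[[0, 0, 0.003, 0, 0.72], [0, 0, 0, 0, 0.72]]}'
```

```text
0.0188
clock: 5.45
position: [0.4594, 0.0376, -0.0046]
ee_rot: [-1.559, -2.725, 0.003]
force: [0.1, -0.9, 0.4]
width: 0.717
gripper_force: 0.0
clock: 5.65
position: [0.4608, 0.038, -0.0071]
ee_rot: [1.559, 2.727, 0.001]
force: [0.2, 0.6, -1.1]
width: 0.718
gripper_force: 0.0
clock: 5.85
position: [0.4606, 0.0381, -0.0101]
ee_rot: [1.559, 2.727, 0.001]
force: [-0.8, 0.1, 0.1]
width: 0.719
gripper_force: 0.0
```

```bash
python3 nudge.py '{"segments":[[0, 0, 0.003, 0, 0.72], [0, 0, 0, 0, 0.72]]}'|sed -n '2p;4p'; python3 nudge.py '{"segments":[[0, 0, 0.002, 0, 0.72], [0, 0, 0, 0, 0.72]]}'|sed -n '2p;4p';python3 nudge.py '{"segments":[[0, 0, 0.002, 0, 0.72], [0, 0, 0, 0, 0.72]]}'|sed -n '2p;4p'
```

```text
position: [0.4604, 0.038, -0.0134]
force: [0.0, 0.3, 0.5]
position: [0.4603, 0.038, -0.0154]
force: [0.2, -0.0, 1.7]
position: [0.4604, 0.0379, -0.0174]
force: [-0.2, 0.0, 0.2]
```

```bash
python3 nudge.py '{"segments":[[0, 0, 0, 0, 0.5], [0, 0, 0, 0, 0.5], [0, 0, 0, 0, 0.5], [0, 0, 0, 0, 0.45], [0, 0, 0, 0, 0.45]]}' 9; python3 nudge.py '{"segments":[[0, 0, -0.01, 0, 0.45], [0, 0, -0.01, 0, 0.45], [0, 0, -0.01, 0, 0.45], [0, 0, -0.01, 0, 0.45], [0, 0, -0.01, 0, 0.45], [0, 0, -0.01, 0, 0.45], [0, 0, -0.01, 0, 0.45], [0, 0, -0.01, 0, 0.45], [0, 0, -0.01, 0, 0.45], [0, 0, 0, 0, 0.45]]}'; python3 - <<'E'
from h import *
w=arm.get_image("wrist")['image'];s=arm.observe()
i=arm.get_image("scene")['image'];u,v=map(int,pj(CS,s['position']))
c=np.zeros((420,800,3),np.uint8);c[:300,:400]=cv2.resize(w,(400,300))
c[:400,400:800]=cv2.resize(i[v-50:v+30,u-40:u+40],None,fx=5,fy=5,interpolation=cv2.INTER_CUBIC)
cv2.imwrite("pics/c3.png",c)
E
```

```text
clock: 6.95
position: [0.4604, 0.0379, -0.0172]
ee_rot: [-1.56, -2.727, 0.0]
force: [-0.9, -0.9, 1.0]
width: 0.551
gripper_force: 9.0
clock: 7.95
position: [0.4613, 0.0381, 0.0741]
ee_rot: [1.559, 2.726, 0.003]
force: [0.6, 1.3, -5.6]
width: 0.552
gripper_force: 9.0
```

View pics/c3.png

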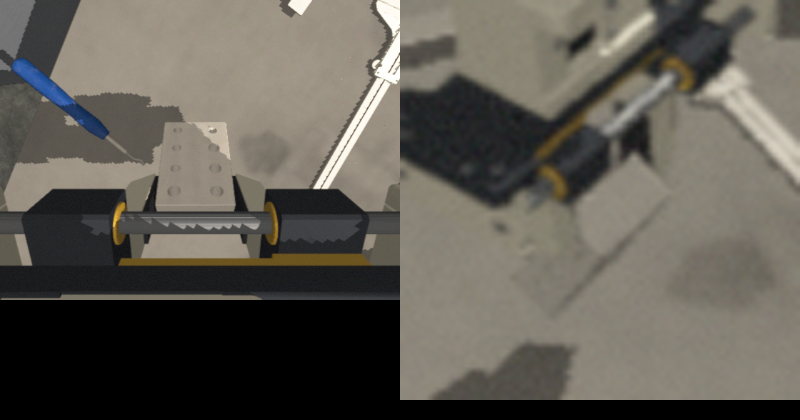

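The wrist view shows the block held near the bottom centre, with the far edge at row 123 of the small picture. It's tilted about 50° and held there by pad friction. I'll lower it until the far edge is just above the bench, ease the grip so gravity finishes the swing, and follow the far edge from image numbers.

```bash
cat >> h.py <<'E'
def prof():
    g=cv2.cvtColor(arm.get_image("wrist")['image'],cv2.COLOR_BGR2GRAY)[:,255:290].mean(1)
    print(' '.join(f"{r}:{g[r]:.0f}" for r in range(120,300,5)))
E
python3 -c "
from h import *
prof()"
python3 nudge.py '{"segments":[[0, 0, 0.01, 0, 0.45], [0, 0, 0.01, 0, 0.45], [0, 0, 0.01, 0, 0.45], [0, 0, 0.012, 0, 0.45], [0, 0, 0, 0, 0.45]]}' 6|tail -4; python3 nudge.py '{"segments":[[0, 0, 0, 0, 0.45], [0, 0, 0, 0, 0.45]]}' 5|tail -4;python3 -c "
from h import *
prof()"
```

```text
120:149 125:149 130:150 135:149 140:149 145:148 150:146 155:146 160:145 165:146 170:142 175:162 180:154 185:148 190:145 195:140 200:140 205:140 210:141 215:140 220:141 225:140 230:141 235:141 240:140 245:140 250:139 255:139 260:139 265:141 270:141 275:140 280:140 285:141 290:134 295:128
ee_rot: [-1.559, -2.726, 0.003]
force: [-0.6, -0.0, -5.3]
width: 0.552
gripper_force: 6.0
ee_rot: [-1.559, -2.727, 0.0]
force: [-0.5, -0.6, -5.7]
width: 0.554
gripper_force: 5.0
120:150 125:150 130:151 135:151 140:151 145:150 150:151 155:146 160:147 165:148 170:146 175:146 180:88 185:146 190:148 195:143 200:138 205:137 210:137 215:136 220:137 225:137 230:138 235:138 240:138 245:139 250:138 255:138 260:136 265:136 270:137 275:138 280:139 285:137 290:136 295:131
```

```bash
for k in 1 2 3 4; do python3 nudge.py '{"segments":[[0, 0, 0.0015, 0, 0.45], [0, 0, 0, 0, 0.45]]}'|sed -n '2p;4p'; done
```

```text
position: [0.4604, 0.0381, 0.0293]
force: [0.5, -0.3, -5.4]
position: [0.4609, 0.0378, 0.0281]
force: [-0.0, -0.5, 1.5]
position: [0.4611, 0.0376, 0.0267]
force: [-1.0, -2.4, 3.4]
position: [0.4611, 0.0375, 0.0252]
force: [-0.8, -2.6, 5.1]
```

```bash
for k in 1 2 3; do python3 nudge.py '{"segments":[[0.003, 0, 0, 0, 0.45], [0.003, 0, 0, 0, 0.45], [0, 0, 0, 0, 0.45]]}'|sed -n '2p;4p'; python3 -c "
from h import *
prof()"|cut -c80-250; done
```

```text
position: [0.4575, 0.0436, 0.025]
force: [-1.0, -1.7, 5.7]
 170:140 175:132 180:136 185:136 190:92 195:140 200:139 205:134 210:132 215:132 220:133 225:133 230:133 235:133 240:134 245:134 250:135 255:134 260:133 265:132 270:132 275
position: [0.4541, 0.0491, 0.0247]
force: [-1.1, 0.4, 1.1]
 170:136 175:132 180:138 185:133 190:137 195:135 200:89 205:133 210:129 215:127 220:127 225:127 230:127 235:127 240:127 245:128 250:128 255:128 260:128 265:127 270:126 275
position: [0.4511, 0.054, 0.0246]
force: [-0.2, 1.2, -2.6]
 170:140 175:132 180:133 185:130 190:137 195:131 200:136 205:133 210:121 215:123 220:123 225:121 230:122 235:122 240:122 245:123 250:123 255:123 260:121 265:121 270:121 27
```

```bash
for k in 1 2; do python3 nudge.py '{"segments":[[0.002, 0, 0.001, 0, 0.45], [0.002, 0, 0, 0, 0.45], [0, 0, 0, 0, 0.45]]}'|sed -n '2p;4p'; python3 -c "
from h import *
prof()"|cut -c110-250; done
```

```text
position: [0.4492, 0.0572, 0.0237]
force: [0.2, 1.2, -1.6]
31 190:132 195:129 200:134 205:131 210:135 215:115 220:118 225:118 230:118 235:117 240:119 245:118 250:119 255:119 260:118 265:118 270:117 27
position: [0.4471, 0.0606, 0.0226]
force: [0.8, 0.6, -2.3]
27 190:131 195:128 200:133 205:129 210:131 215:129 220:110 225:113 230:113 235:113 240:114 245:114 250:114 255:114 260:114 265:113 270:112 27
```

The far edge has moved down to row 219, where I expect it when upright. I'll let go on the bench so the block settles on its foot, rise, and look.

```bash
python3 nudge.py '{"segments":[[0, 0, 0, 0, 0.6], [0, 0, 0, 0, 0.75], [0, 0, 0, 0, 0.75], [0, 0, 0, 0, 0.75], [0, 0, -0.02, 0, 0.75], [0, 0, -0.03, 0, 0.75], [0, 0, -0.03, 0, 0.75], [0, 0, -0.02, 0, 0.75], [0, 0, 0, 0, 0.75]]}'|sed -n '2p;4,5p'; python3 - <<'E'
from h import *
s=arm.observe();delta([.45,.06,.1]);np.save("w4.npy",np.r_[s['position'],s['ee_rot']])
w=arm.get_image("wrist")['image'];i=arm.get_image("scene")['image'];t=arm.get_image("top")['image']
c=np.zeros((600,800,3),np.uint8);c[:420,:560]=w
c[:360,560:800]=cv2.resize(i[165:255,190:250],None,fx=4,fy=4,interpolation=cv2.INTER_CUBIC)
c[360:600,560:800]=cv2.resize(t[240:300,215:275],None,fx=4,fy=4,interpolation=cv2.INTER_CUBIC)
cv2.imwrite("pics/c4.png",c)
E
```

```text
position: [0.449, 0.0607, 0.1251]
force: [1.0, 1.0, -0.6]
width: 0.747
clk 12.30 pos [0.449  0.0607 0.1251] yang 30.47 turn None d_tool [-0.0012  0.0004  0.0251] w 0.747 g 0.0 F [ 1.   1.  -0.6] q7 0.46
```

View pics/c4.png

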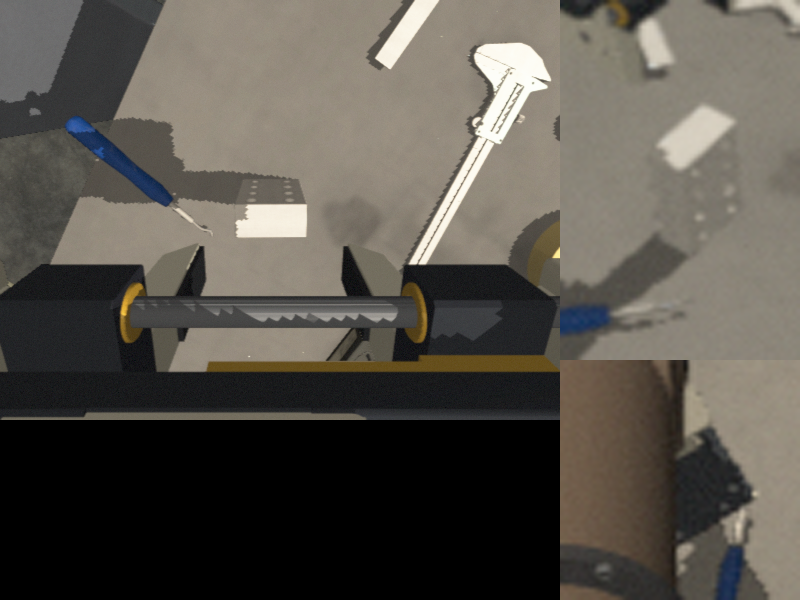

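The wrist view shows the block standing, with its top face spanning (235–307, 204–238). That puts its centre at tool (-5,-1) mm, sized 51 x 25.6 mm as it should be. I'll turn 90° and regrip across the 25 mm.

```bash
python3 nudge.py '{"segments":[[-0.005, -0.001, 0, 0.15, 0.75], [0, 0, 0, 0.15, 0.7], [0, 0, 0, 0.15, 0.6], [0, 0, 0, 0.15, 0.6], [0, 0, 0, 0.15, 0.6], [0, 0, 0, 0.15, 0.6], [0, 0, 0, 0.15, 0.6], [0, 0, 0, 0.15, 0.6], [0, 0, 0, 0.15, 0.6], [0, 0, 0, 0.15, 0.6]]}' 25|sed -n '2p'; python3 nudge.py '{"segments":[[0, 0, 0, 0.071, 0.6], [0, 0, 0, 0, 0.6], [0, 0, 0, 0, 0.6]]}'|sed -n '2p'; python3 -c "
from h import *
delta([.4544,.0570,.024],-59.6)"
```

```text
position: [0.4481, 0.0552, 0.1217]
position: [0.4484, 0.0554, 0.1221]
clk 13.75 pos [0.4484 0.0554 0.1221] yang -59.40 turn 0.0035770652353420687 d_tool [0.0061 0.0016 0.0981] w 0.599 g 0.0 F [ 0.  -1.   0.9] q7 -0.91
```

```bash
python3 nudge.py '{"segments":[[0.002, 0.001, 0.03, 0, 0.6], [0, 0, 0.03, 0, 0.6], [0, 0, 0.02, 0, 0.5], [0, 0, 0.015, 0, 0.4], [0, 0, 0.003, 0, 0.25], [0, 0, 0, 0, 0.2], [0, 0, 0, 0, 0.2], [0, 0, 0, 0, 0.2], [0, 0, 0, 0, 0.2]]}'|sed -n '2p;4,6p'; python3 nudge.py '{"segments":[[0, 0, 0, 0, 0.2], [0, 0, 0, 0, 0.2]]}' |sed -n '2p;4,6p'
```

```text
position: [0.4512, 0.0559, 0.0251]
force: [-0.2, 0.2, -5.9]
width: 0.273
gripper_force: 25.0
position: [0.4512, 0.0559, 0.0249]
force: [-0.4, -0.2, -5.9]
width: 0.274
gripper_force: 25.0
```

The block is gripped across its 25 mm (25 N). Before carrying it I'll refine the fixture pose from both fixed-camera pictures by fitting the plate and bar edges.

```bash
cat > fit.py <<'E'
from h import *
from scipy.optimize import minimize
from scipy.ndimage import map_coordinates as mc
ims=[(CT,cv2.imread("pics/top0.png",0).astype(float)),(CS,cv2.imread("pics/scene0.png",0).astype(float))]
ims=[(C,cv2.GaussianBlur(g,(0,0),.8)) for C,g in ims]
# edges: fixture a->b, z, outward normal ; plate edges and bar edges
E=[((-118,-125),(-118,125),16,(-1,0),1),((-118,-125),(118,-125),16,(0,-1),1),((-118,125),(0,125),16,(0,1),1),
   ((-6,-34),(-6,50),48,(-1,0),1),((-6,-34),(28,-34),48,(0,-1),1)]
def W(p,q):
    c,s=np.cos(p[2]),np.sin(p[2]);q=np.asarray(q)/1000;return np.array([p[0]+c*q[0]-s*q[1],p[1]+s*q[0]+c*q[1],q[2]])
def score(p,one=None,full=False):
    o=[]
    for k,(C,g) in enumerate(ims):
        if one is not None and k!=one: continue
        for a,b,z,n,w in E:
            i=[];u=[]
            for t in np.linspace(.04,.96,60):
                q=np.array(a)*(1-t)+np.array(b)*t
                for d,l in((-1.7,i),(1.7,u)):
                    x,y=pj(C,W(p,[*(q+d*np.array(n)),z]));l.append(mc(g,[[y],[x]],order=1)[0])
            o.append(np.median(np.array(i)-np.array(u))*w)
    return o if full else -np.sum(np.abs(o))
for one in(0,1,None):
    best=min(((score((x,y,np.radians(a)),one),x,y,a) for x in np.arange(.496,.511,.003) for y in np.arange(-.302,-.288,.003) for a in(-53.5,-52.8,-52.1)))
    r=minimize(score,[best[1],best[2],np.radians(best[3])],args=(one,),method='Nelder-Mead',options=dict(initial_simplex=[[best[1]+dx,best[2]+dy,np.radians(best[3]+da)] for dx,dy,da in((0,0,0),(.0015,0,0),(0,.0015,0),(0,0,.4))]))
    print(one,r.x[:2].round(4),np.degrees(r.x[2]).round(2),r.fun.round(1),np.round(score(r.x,one,True)))
E
python3 fit.py
```

```text
0 [ 0.5082 -0.2945] -53.18 -131.4 [20. 21. -6. 56. 29.]
1 [ 0.5088 -0.2956] -52.89 -102.9 [-5. 31.  3. 37. 27.]
None [ 0.5086 -0.2952] -53.02 -230.0 [22. 21. -6. 50. 29. -5. 32.  3. 34. 28.]
```

```bash
cat >> h.py <<'E'
FC=np.array([.5086,-.2952]);FA=np.radians(-53.02);EX=np.array([np.cos(FA),np.sin(FA)]);EY=np.array([-EX[1],EX[0]])
def F(x,y,z): return [*(FC+x/1e3*EX+y/1e3*EY),z]
def where():
    s=arm.observe();d=s['position'][:2]-FC;print("fixture tool x %.1f y %.1f"%(1e3*d@EX,1e3*d@EY),"TCPz %.4f"%s['position'][2])
E
python3 nudge.py '{"segments":[[0, 0, -0.02, -0.112, 0.2], [0, 0, -0.04, 0, 0.2], [0, 0, -0.02, 0, 0.2], [0, 0, 0, 0, 0.2]]}'|sed -n '2p;4,6p'; python3 -c "
from h import *
delta(F(-60,-85,.045),-53.02)"
```

```text
position: [0.453, 0.0561, 0.1068]
force: [1.0, -0.4, -6.1]
width: 0.279
gripper_force: 25.0
clk 15.25 pos [0.453  0.0561 0.1068] yang -53.11 turn -0.001515497176864388 d_tool [-0.2518  0.2544  0.0609] w 0.279 g 25.0 F [ 1.  -0.4 -6.1] q7 -0.78
```

```bash
python3 nudge.py '{"segments":[[-0.02, 0.02, 0, 0, 0.2], [-0.03, 0.03, 0, 0, 0.2], [-0.03, 0.03, 0, 0, 0.2], [-0.03, 0.03, 0, 0, 0.2], [-0.03, 0.03, 0, 0, 0.2], [-0.03, 0.03, 0, 0, 0.2], [-0.03, 0.03, 0, 0, 0.2], [-0.03, 0.03, 0, 0, 0.2], [-0.022, 0.024, 0.01, 0, 0.2], [0, 0, 0.02, 0, 0.2]]}'|sed -n '2p;4,6p'; python3 nudge.py '{"segments":[[0, 0, 0.02, 0, 0.2], [0, 0, 0, 0, 0.2], [0, 0, 0, 0, 0.2]]}'|sed -n '2p;4,6p'; python3 -c "
from h import *
delta(F(-60,-85,.045),-53.02);where()"
```

```text
position: [0.4012, -0.3048, 0.0745]
force: [0.6, 1.4, -6.4]
width: 0.274
gripper_force: 25.0
position: [0.4012, -0.2983, 0.0539]
force: [0.2, -0.9, -5.2]
width: 0.277
gripper_force: 25.0
clk 16.55 pos [ 0.4012 -0.2983  0.0539] yang -53.13 turn -0.0019630749519258 d_tool [0.0027 0.0022 0.0089] w 0.277 g 25.0 F [ 0.2 -0.9 -5.2] q7 0.10
fixture tool x -62.1 y -87.7 TCPz 0.0539
```

```bash
python3 nudge.py '{"segments":[[0, 0, 0.006, 0, 0.2], [0, 0, 0.004, 0, 0.2], [0, 0, 0, 0, 0.2]]}'|sed -n '2p;4p'; for k in 1 2 3; do python3 nudge.py '{"segments":[[0, 0, 0.0012, 0, 0.2], [0, 0, 0, 0, 0.2]]}'|sed -n '2p;4p';done
```

```text
position: [0.4021, -0.2983, 0.0446]
force: [0.9, 0.9, -6.2]
position: [0.4022, -0.2987, 0.0437]
force: [-0.7, -0.3, -5.2]
position: [0.4021, -0.2986, 0.0423]
force: [-0.4, 0.2, -5.7]
position: [0.402, -0.2986, 0.041]
force: [0.6, -0.2, -4.7]
```

```bash
for k in 1 2; do python3 nudge.py '{"segments":[[0, 0, 0.0008, 0, 0.2], [0, 0, 0, 0, 0.2]]}'|sed -n '2p;4p';done
```

```text
position: [0.4021, -0.2987, 0.0408]
force: [-3.1, 2.2, 4.8]
position: [0.4021, -0.2987, 0.0408]
force: [-5.5, 4.5, 19.1]
```

Contact at TCP z 0.0408 (plate top). I'll release the block on the strip, rise, back off, and measure it from the fixed cameras by code.

```bash
python3 nudge.py '{"segments":[[0, 0, 0, 0, 0.5], [0, 0, 0, 0, 0.6], [0, 0, 0, 0, 0.6], [0, 0, 0, 0, 0.6], [0, 0, 0, 0, 0.6], [0, 0, -0.02, 0, 0.5], [0, 0, -0.03, 0, 0.3], [-0.03, 0, 0, 0, 0], [-0.04, 0, 0, 0, 0], [0, 0, 0, 0, 0]]}'|sed -n '2p;4,6p'
cat >> h.py <<'E'
def block(prev=None):
    "bright standing top face (z .092) in fixture mm, from top and scene cameras"
    for n,C in(("top",CT),("scene",CS)):
        g=arm.get_image(n)['image'].min(2);m=(g>185).astype(np.uint8)
        k,l,st,ce=cv2.connectedComponentsWithStats(m)
        for j in range(1,k):
            if st[j,4]<25: continue
            c=np.argwhere(l==j)[:,::-1].astype(np.float32);(r,wh,a)=cv2.minAreaRect(c)
            d=pt(C,*r,.0922)[:2]-FC;x,y=1e3*d@EX,1e3*d@EY
            if -140<x<130 and -140<y<90: print(n,"blob fix %.1f %.1f"%(x,y),"area",st[j,4],"wh",np.round(wh,1),"ang %.0f"%a)
E
python3 -c "
from h import *
where();block()"
```

```text
position: [0.342, -0.3438, 0.0902]
force: [-1.1, -1.0, 0.6]
width: 0.215
gripper_force: 0.0
fixture tool x -61.4 y -162.3 TCPz 0.0902
top blob fix -2.4 0.1 area 197 wh [30.2  9.7] ang 50
top blob fix -61.9 -87.5 area 149 wh [17.7  9.1] ang 51
scene blob fix 16.6 -11.2 area 522 wh [16.5 53.4] ang 28
scene blob fix -60.6 -68.1 area 74 wh [13.4  4.9] ang 27
```

```bash
python3 nudge.py '{"segments":[[0, 0, 0.03, 0, 0], [0, 0, 0.024, 0, 0], [0.02, 0, 0, 0, 0], [0.013, 0, 0, 0, 0], [0, 0, 0, 0, 0], [0, 0, 0, 0, 0]]}'|sed -n '2p;5,6p'; python3 -c "
from h import *
where()"; python3 nudge.py '{"segments":[[0.015, 0, 0, 0, 0], [0.025, 0, 0, 0, 0], [0.03, 0, 0, 0, 0]]}'|sed -n '1,2p;4p'; python3 -c "
from h import *
s=arm.observe();where()"; python3 nudge.py '{"segments":[[0, 0, 0, 0, 0]]}'|sed -n '1,2p;4p'; python3 nudge.py '{"segments":[[0, 0, 0, 0, 0], [0, 0, 0, 0, 0], [0, 0, 0, 0, 0], [0, 0, 0, 0, 0]]}'|sed -n '1,2p;4p';python3 -c "
from h import *
where();block()"
```

```text
position: [0.3731, -0.3208, 0.0358]
width: 0.008
gripper_force: 0.0
fixture tool x -61.1 y -123.6 TCPz 0.0358
clock: 19.85
position: [0.4276, -0.2803, 0.0362]
force: [-3.2, -3.1, 2.4]
fixture tool x -60.6 y -55.8 TCPz 0.0362
clock: 19.95
position: [0.4317, -0.2766, 0.0357]
force: [0.1, 0.7, 0.3]
clock: 20.35
position: [0.4278, -0.2795, 0.0357]
force: [-0.7, -0.3, 0.3]
fixture tool x -61.2 y -55.1 TCPz 0.0357
top blob fix -2.4 32.5 area 65 wh [7.8 9.9] ang 45
scene blob fix 29.0 11.9 area 58 wh [ 3. 30.] ang 28
```

```bash
python3 nudge.py '{"segments":[[-0.04, 0, -0.02, 0, 0], [-0.04, 0, -0.03, 0, 0], [-0.02, 0, 0, 0, 0]]}'|sed -n '1,2p'; python3 -c "
from h import *
where();block()"
```

```text
clock: 20.75
position: [0.3466, -0.3425, 0.0884]
fixture tool x -59.7 y -157.8 TCPz 0.0884
top blob fix -2.3 0.1 area 196 wh [30.3  9.7] ang 49
top blob fix -61.6 -7.4 area 151 wh [17.6  8.9] ang 51
scene blob fix -60.3 -7.2 area 318 wh [13.2 24.7] ang 32
scene blob fix 16.6 -11.2 area 525 wh [16.5 53.4] ang 28
```

Both cameras put the block standing at (-61.6, -7.4), so that push slid it 80 mm with about 13 mm of coast past the finger. The 28 mm of body ahead of the finger can't go under the dial, so the last ~35 mm in the lane has to be a coast. I'll drag the block back along the strip and test a faster push.

```bash
python3 nudge.py '{"segments":[[0.045, -0.001, 0, 0, 0.6], [0.045, -0.001, 0, 0, 0.6], [0.04, 0, 0, 0, 0.6], [0.02, 0, 0, 0, 0.6], [0, 0, 0, 0, 0.6], [0, 0, 0.025, 0, 0.6], [0, 0, 0.02, 0, 0.6], [0, 0, 0.002, 0, 0.4], [0, 0, 0, 0, 0.2], [0, 0, 0, 0, 0.2]]}' 12|sed -n '2p'; python3 -c "
from h import *
where()"; python3 nudge.py '{"segments":[[0, 0, 0, 0, 0.2], [0, 0, 0, 0, 0.2], [0, 0, 0, 0, 0.2]]}'|sed -n '2p;4,6p'
```

```text
position: [0.4674, -0.2478, 0.0393]
fixture tool x -62.6 y -4.4 TCPz 0.0393
position: [0.468, -0.248, 0.0394]
force: [0.1, -2.1, 5.2]
width: 0.278
gripper_force: 12.0
```

```bash
python3 nudge.py '{"segments":[[-0.02, 0, 0, 0, 0.2], [-0.03, 0, 0, 0, 0.2], [-0.025, 0, 0, 0, 0.2], [-0.0106, 0, 0, 0, 0.2], [0, 0, 0, 0, 0.2], [0, 0, 0, 0, 0.5], [0, 0, 0, 0, 0.5], [0, 0, 0, 0, 0.5], [0, 0, -0.025, 0, 0.4], [0, 0, -0.025, 0, 0.3]]}'|sed -n '2p;4,6p'; python3 nudge.py '{"segments":[[-0.04, 0, 0, 0, 0], [-0.035, 0, 0, 0, 0], [0, 0, 0.02, 0, 0], [0, 0, 0.033, 0, 0], [0, 0, 0, 0, 0]]}'|sed -n '2p;5p'; python3 -c "
from h import *
where();block()"
```

```text
position: [0.3987, -0.2979, 0.0886]
force: [0.0, -0.3, -0.5]
width: 0.373
gripper_force: 0.0
position: [0.3375, -0.3418, 0.0331]
width: 0.011
fixture tool x -65.7 y -164.7 TCPz 0.0331
top blob fix -2.3 0.1 area 196 wh [30.3  9.7] ang 49
top blob fix -64.1 -56.7 area 147 wh [17.9  8.9] ang 51
scene blob fix 16.6 -11.2 area 513 wh [16.4 53.4] ang 28
scene blob fix -62.6 -56.7 area 308 wh [13.3 26. ] ang 30
```

```bash
python3 nudge.py '{"segments":[[0.035, 0.0015, -0.003, 0, 0], [0.03, 0, 0, 0, 0], [0.005, 0, 0, 0, 0], [0, 0, 0, 0, 0], [0, 0, 0, 0, 0]]}'|sed -n '2p;5,6p'; python3 -c "
from h import *
where()"; python3 nudge.py '{"segments":[[0.01, 0, 0, 0, 0], [0.025, 0, 0, 0, 0], [0.045, 0, 0, 0, 0]]}'|sed -n '2p'; python3 -c "
from h import *
where()"; python3 nudge.py '{"segments":[[-0.01, 0, 0, 0, 0]]}'|sed -n '2p'; python3 -c "
from h import *
where()"; python3 nudge.py '{"segments":[[0, 0, 0, 0, 0], [-0.03, 0, 0, 0, 0], [-0.04, 0, -0.02, 0, 0], [-0.04, 0, -0.03, 0, 0]]}'|sed -n '1,2p;4p';python3 -c "
from h import *
where();block()"
```

```text
position: [0.395, -0.3035, 0.0391]
width: 0.005
gripper_force: 0.0
fixture tool x -61.7 y -95.7 TCPz 0.0391
position: [0.4566, -0.2585, 0.0393]
fixture tool x -60.6 y -19.5 TCPz 0.0393
position: [0.457, -0.2566, 0.0383]
fixture tool x -61.9 y -18.0 TCPz 0.0383
clock: 25.05
position: [0.3608, -0.3272, 0.0881]
force: [0.9, -0.6, 0.7]
fixture tool x -63.3 y -137.3 TCPz 0.0881
top blob fix -2.4 0.1 area 197 wh [30.2  9.7] ang 50
top blob fix -65.0 43.7 area 146 wh [17.2  8.9] ang 56
scene blob fix -62.9 43.9 area 280 wh [12.6 23.2] ang 35
scene blob fix 16.5 -10.3 area 462 wh [16.5 52.5] ang 28
scene blob fix 102.6 57.7 area 25 wh [5. 6.] ang 90
```

```bash
python3 nudge.py '{"segments":[[0.045, -0.0015, 0, 0, 0.6], [0.045, 0, 0, 0, 0.6], [0.045, 0, 0, 0, 0.6], [0.046, 0, 0, 0, 0.6], [0, 0, 0, 0, 0.6], [0, 0, 0.025, 0, 0.6], [0, 0, 0.022, 0, 0.5], [0, 0, 0, 0, 0.2], [0, 0, 0, 0, 0.2], [0, 0, 0, 0, 0.2]]}' 40|sed -n '2p'; python3 -c "
from h import *
where()"; python3 nudge.py '{"segments":[[0, 0, 0, 0, 0.2], [0, 0, 0, 0, 0.2]]}'|sed -n '2p;4,6p'
```

```text
position: [0.5077, -0.2177, 0.0426]
fixture tool x -62.4 y 45.9 TCPz 0.0426
position: [0.5078, -0.2176, 0.0425]
force: [-3.4, 0.0, 5.7]
width: 0.274
gripper_force: 39.5
```

```bash
python3 nudge.py '{"segments":[[-0.02, 0, 0, 0, 0.2], [-0.04, 0, 0, 0, 0.2], [-0.04, 0, 0, 0, 0.2], [-0.03, 0, 0, 0, 0.2], [-0.0107, 0, 0, 0, 0.2], [0, 0, 0, 0, 0.2]]}'|sed -n '2p;4,6p'; python3 -c "
from h import *
where()"; python3 nudge.py '{"segments":[[0, 0, 0, 0, 0.5], [0, 0, 0, 0, 0.5], [0, 0, 0, 0, 0.5], [0, 0, -0.025, 0, 0.4], [0, 0, -0.023, 0, 0.3], [-0.03, 0, 0, 0, 0], [-0.03, 0, 0, 0, 0], [0, 0, 0.02, 0, 0], [0, 0, 0.032, 0, 0], [0, 0, 0, 0, 0]]}'|sed -n '2p;5p'; python3 -c "
from h import *
where();block()"
```

```text
position: [0.394, -0.3042, 0.0431]
force: [-8.3, -4.5, 16.4]
width: 0.276
gripper_force: 40.0
fixture tool x -61.7 y -97.0 TCPz 0.0431
position: [0.3455, -0.3357, 0.0352]
width: 0.007
fixture tool x -65.7 y -154.6 TCPz 0.0352
top blob fix -2.3 0.7 area 197 wh [30.7  9.7] ang 49
top blob fix -62.9 -59.8 area 95 wh [13.7  8.3] ang 50
scene blob fix 16.7 -11.3 area 510 wh [16.4 53.4] ang 28
scene blob fix -59.1 -65.6 area 262 wh [12.5 26.4] ang 27
```

```bash
python3 nudge.py '{"segments":[[-0.04, -0.02, -0.02, 0, 0], [-0.03, 0, -0.03, 0, 0], [0, 0, 0, 0, 0]]}'|sed -n '1p'; python3 - <<'E'
from h import *
where();block()
t=arm.get_image("top")['image'];i=arm.get_image("scene")['image']
c=np.zeros((600,800,3),np.uint8);c[:520,:500]=cv2.resize(t[175:305,295:420],None,fx=4,fy=4,interpolation=cv2.INTER_CUBIC)
c[:450,500:800]=cv2.resize(i[260:410,240:340],None,fx=3,fy=3,interpolation=cv2.INTER_CUBIC)
cv2.imwrite("pics/c5.png",c)
E
```

```text
clock: 28.35
fixture tool x -81.3 y -228.4 TCPz 0.0917
top blob fix -2.4 4.0 area 190 wh [27.4  9.6] ang 50
top blob fix -63.0 -65.5 area 148 wh [17.8  8.4] ang 51
scene blob fix 16.7 -11.3 area 499 wh [16.4 53.4] ang 28
scene blob fix -61.0 -65.2 area 351 wh [13.4 26.8] ang 31
```

View pics/c5.png

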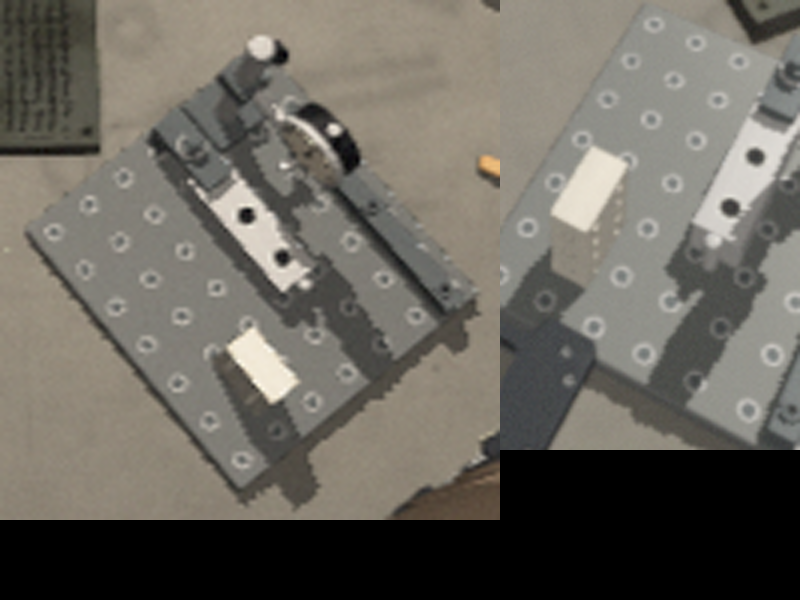

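The picture shows the block standing squarely at top-crop (263,365), fixture (-62,-65). The grip drag slips along the lane direction, so I'll push instead. Next is one more coast test, faster and with a hard stop.

```bash
python3 nudge.py '{"segments":[[0.04, 0.0195, 0, 0, 0], [0.035, 0, 0.02, 0, 0], [0.03, 0, 0.02, 0, 0], [0.019, 0, 0.015, 0, 0], [0, 0, 0, 0, 0], [0, 0, 0, 0, 0]]}'|sed -n '2p;5p'; python3 -c "
from h import *
where()"
```

```text
position: [0.3895, -0.3043, 0.0322]
width: 0.003
fixture tool x -64.4 y -100.6 TCPz 0.0322
```

```bash
python3 nudge.py '{"segments":[[-0.004, 0.002, -0.004, 0, 0], [0, 0, 0, 0, 0], [0, 0, 0, 0, 0]]}'>/dev/null; python3 -c "
from h import *
where()"; python3 nudge.py '{"segments":[[0.012, 0, 0, 0, 0], [0.033, 0, 0, 0, 0], [0.05, 0, 0, 0, 0]]}'|sed -n '2p'; python3 -c "
from h import *
where()"; python3 nudge.py '{"segments":[[-0.03, 0, 0, 0, 0]]}'|sed -n '2p'; python3 -c "
from h import *
where()"; python3 nudge.py '{"segments":[[-0.02, 0, 0, 0, 0], [-0.03, 0, 0, 0, 0], [-0.04, 0, -0.02, 0, 0], [-0.04, 0, -0.03, 0, 0]]}'|sed -n '1,2p;4p';python3 -c "
from h import *
where();block()"
```

```text
fixture tool x -61.2 y -105.3 TCPz 0.0373
position: [0.4623, -0.2539, 0.0372]
fixture tool x -60.9 y -12.2 TCPz 0.0372
position: [0.45, -0.261, 0.0359]
fixture tool x -62.5 y -26.2 TCPz 0.0359
clock: 30.25
position: [0.3349, -0.347, 0.0861]
force: [1.1, -0.6, -0.5]
fixture tool x -63.1 y -169.9 TCPz 0.0861
top blob fix -2.3 0.7 area 198 wh [30.7  9.7] ang 49
top blob fix -63.5 56.1 area 150 wh [17.3  8.8] ang 54
scene blob fix -62.4 56.4 area 274 wh [12.4 22.8] ang 36
scene blob fix 16.5 -11.2 area 523 wh [16.5 53.4] ang 28
```

The faster push coasts 33 mm past the end of the last row. I need slightly more from an abrupt start, and the block has to come back to -y anyway. So I'll test a step start from the +y side, which should bring it back to the right end of the strip.

```bash
python3 nudge.py '{"segments":[[0.04, 0, 0, 0, 0], [0.05, 0, 0, 0, 0], [0.05, 0, 0, 0, 0], [0.05, 0, 0, 0, 0], [0.05, 0, 0, 0, 0], [0.03, 0, 0, 0, 0], [0, 0, 0, 0, 0], [0, 0, 0.025, 0, 0], [0, 0, 0.024, 0, 0], [0, 0, 0, 0, 0]]}'|sed -n '2p;4p'; python3 -c "
from h import *
where()"
```

```text
position: [0.5497, -0.1843, 0.035]
force: [-0.3, 0.3, 0.8]
fixture tool x -63.8 y 99.6 TCPz 0.0350
```

```bash
python3 nudge.py '{"segments":[[-0.006, 0.0005, 0, 0, 0], [0, 0, 0, 0, 0], [0, 0, 0, 0, 0]]}'>/dev/null; python3 -c "
from h import *
where()"; python3 nudge.py '{"segments":[[-0.05, 0, 0, 0, 0], [-0.05, 0, 0, 0, 0]]}'|sed -n '2p;4p'; python3 -c "
from h import *
where()"; python3 nudge.py '{"segments":[[0.05, 0, 0, 0, 0]]}'|sed -n '4p'; python3 -c "
from h import *
where()"; python3 nudge.py '{"segments":[[0.03, 0, 0, 0, 0], [0.05, 0, 0, 0, 0], [0.03, 0, -0.03, 0, 0], [0, 0, -0.03, 0, 0]]}'|sed -n '1,2p';python3 -c "
from h import *
where();block()"
```

```text
fixture tool x -60.2 y 94.5 TCPz 0.0388
position: [0.4698, -0.2493, 0.0387]
force: [3.1, -0.2, 0.7]
fixture tool x -60.0 y -3.4 TCPz 0.0387
force: [1.5, -1.2, 0.6]
fixture tool x -58.4 y 26.8 TCPz 0.0392
clock: 32.35
position: [0.5991, -0.1487, 0.0981]
fixture tool x -62.6 y 160.4 TCPz 0.0981
top blob fix -1.4 4.4 area 176 wh [33.2  9. ] ang 54
top blob fix -65.5 -65.1 area 140 wh [17.7  8.5] ang 45
scene blob fix 20.9 4.5 area 251 wh [11.9 37.6] ang 28
scene blob fix -62.8 -65.6 area 238 wh [12.1 25.5] ang 27
scene blob fix 14.4 -48.9 area 60 wh [9.2 9.9] ang 45
```

```bash
python3 nudge.py '{"segments":[[-0.045, -0.0015, 0, 0, 0.6], [-0.05, 0, 0, 0, 0.6], [-0.05, 0, 0, 0, 0.6], [-0.05, 0, 0, 0, 0.6], [-0.03, 0, 0, 0, 0.6], [0, 0, 0.02, 0, 0.6], [0, 0, 0.03, 0, 0.5], [0, 0, 0.007, 0, 0.2], [0, 0, 0, 0, 0.2], [0, 0, 0, 0, 0.2]]}' 30|sed -n '2p'; python3 nudge.py '{"segments":[[0, 0, 0, 0, 0.2], [0, 0, 0, 0, 0.2]]}'|sed -n '2p;4,6p'; python3 -c "
from h import *
where()"
```

```text
position: [0.4147, -0.2877, 0.0413]
position: [0.4149, -0.2875, 0.0412]
force: [-0.7, -0.1, 1.8]
width: 0.278
gripper_force: 29.5
fixture tool x -62.5 y -70.3 TCPz 0.0412
```

```bash
python3 nudge.py '{"segments":[[-0.008, 0, 0, 0, 0.2], [-0.01, 0, 0, 0, 0.2], [-0.007, 0, 0, 0, 0.2], [0, 0, 0, 0, 0.2], [0, 0, 0, 0, 0.5], [0, 0, 0, 0, 0.6], [0, 0, 0, 0, 0.6], [0, 0, 0, 0, 0.6], [0, 0, -0.03, 0, 1], [0, 0, -0.02, 0, 1]]}'|sed -n '2p;4,6p'; python3 nudge.py '{"segments":[[-0.04, -0.01, 0, 0, 1], [-0.04, -0.03, 0, 0.1, 1], [0, 0, 0, 0.05, 1]]}'|sed -n '2p;5p'; python3 -c "
from h import *
where();block();delta(F(-108,-130,.037))"
```

```text
position: [0.3941, -0.3027, 0.0913]
force: [0.4, 0.2, -0.4]
width: 0.726
gripper_force: 0.0
position: [0.3, -0.3179, 0.0903]
width: 0.972
fixture tool x -107.3 y -180.2 TCPz 0.0903
top blob fix -2.4 0.1 area 195 wh [30.2  9.6] ang 50
top blob fix -63.1 -71.3 area 151 wh [18.1  8.5] ang 50
scene blob fix 16.6 -11.2 area 510 wh [16.4 53.4] ang 28
scene blob fix -60.9 -72.0 area 360 wh [13.7 26.8] ang 31
clk 35.05 pos [ 0.3056 -0.3185  0.0906] yang -61.88 turn None d_tool [ 0.0449 -0.0115  0.0537] w 0.998 g 0.0 F [ 1.3 -0.3 -0.1] q7 0.07
```

```bash
python3 nudge.py '{"segments":[[0.03, -0.005, 0.02, 0, 1], [0.03, -0.005, 0.02, 0, 1], [0.014, -0.003, 0.013, 0, 1], [0, 0, 0, 0, 1], [0, 0, 0, 0, 1]]}'|sed -n '2p'; python3 -c "
from h import *
where();delta(F(-109,-103,.037),-61.9)"
```

```text
position: [0.3657, -0.2722, 0.0376]
fixture tool x -104.3 y -100.4 TCPz 0.0376
clk 35.55 pos [ 0.3657 -0.2722  0.0376] yang -61.59 turn 0.0053411781985734565 d_tool [-0.0033 -0.0042  0.0006] w 1.000 g 0.0 F [-0.5 -0.8  0.5] q7 0.02
```

```bash
python3 nudge.py '{"segments":[[-0.003, -0.004, 0, 0.005, 1], [0, 0, 0, 0, 1], [0, 0, 0, 0, 1]]}'>/dev/null; python3 -c "
from h import *
where()"; python3 nudge.py '{"segments":[[0.012, -0.002, 0, 0, 1], [0.033, -0.005, 0, 0, 1], [0.049, -0.008, 0, -0.15, 1]]}'|sed -n '2,4p'; python3 -c "
from h import *
where()"; python3 nudge.py '{"segments":[[-0.05, 0, 0, 0.05, 1]]}'|sed -n '4p'; python3 -c "
from h import *
where()"; python3 nudge.py '{"segments":[[-0.03, 0, 0, 0.1, 1], [-0.04, 0, 0, 0, 1], [-0.03, 0, -0.03, 0, 1], [0, 0, -0.03, 0, 1]]}'|sed -n '1,2p';python3 -c "
from h import *
where();block()"
```

```text
fixture tool x -108.9 y -103.1 TCPz 0.0381
position: [0.4364, -0.2151, 0.0382]
ee_rot: [2.983, 0.976, -0.001]
force: [-0.8, -6.1, 2.1]
fixture tool x -107.4 y -9.5 TCPz 0.0382
force: [-0.4, -1.9, 0.2]
fixture tool x -108.3 y -43.2 TCPz 0.0375
clock: 36.65
position: [0.3061, -0.2929, 0.098]
fixture tool x -123.6 y -160.3 TCPz 0.0980
top blob fix -2.3 0.1 area 195 wh [30.3  9.7] ang 49
top blob fix -77.1 56.3 area 145 wh [ 8.3 17.2] ang 84
scene blob fix -71.6 61.1 area 267 wh [24.2 12.2] ang 54
scene blob fix 16.6 -11.2 area 512 wh [16.4 53.4] ang 28
```

The yaw-boosted push gained nothing and twisted the block to (-74, 58) at about 34°, so I'm dropping it. I'll square the block with the gripper and test a wind-up push back towards -y.

```bash
python3 nudge.py '{"segments":[[0, 0, 0, -0.14, 0.9]]}' 20 >/dev/null; python3 -c "
from h import *
delta(F(-74,58,.098),-53.02)"
```

```text
clk 36.85 pos [ 0.3115 -0.2917  0.0982] yang -53.89 turn -0.015131301615466256 d_tool [0.2141 0.0441 0.0005] w 0.956 g 0.0 F [-0.   0.4 -0.7] q7 0.10
```

```bash
python3 nudge.py '{"segments":[[0.045, 0.01, 0, -0.015, 0.9], [0.048, 0.01, 0, 0, 0.9], [0.048, 0.01, 0, 0, 0.9], [0.048, 0.01, 0, 0, 0.9], [0.025, 0.004, 0.01, 0, 0.9], [0, 0, 0.025, 0, 0.9], [0, 0, 0.022, 0, 0.5], [0, 0, 0, 0, 0.2], [0, 0, 0, 0, 0.2], [0, 0, 0, 0, 0.2]]}' 20|sed -n '5,6p'; python3 nudge.py '{"segments":[[0, 0, 0, 0, 0.2], [0, 0, 0, 0, 0.2], [0, 0, 0, 0, 0.2], [0, 0, 0, 0, 0.2]]}'|sed -n '2p;4,6p';python3 -c "
from h import *
where()"
```

```text
width: 0.601
gripper_force: 18.3
position: [0.5087, -0.1999, 0.0413]
force: [1.2, -3.1, 5.9]
width: 0.598
gripper_force: 20.0
fixture tool x -76.1 y 57.4 TCPz 0.0413
```

The block is jammed diagonally at 55 mm. Its yaw is about +57°, so the jaws are across its long axis. I'll turn the tool to seat on the 51 mm ends, rotate the block square, and drag it to the right end with positive drive.

```bash
python3 nudge.py '{"segments":[[0, 0, 0, 0, 0.75], [0, 0, 0, 0.12, 0.75], [0, 0, 0, 0.15, 0.75], [0, 0, 0, 0.15, 0.7], [0, 0, 0, 0.15, 0.5], [0, 0, 0, 0, 0.4], [0, 0, 0, 0, 0.4], [0, 0, 0, 0, 0.4]]}' 30|sed -n '2p;4,6p'
```

```text
position: [0.5074, -0.1989, 0.0402]
force: [0.4, -1.0, -3.5]
width: 0.551
gripper_force: 29.9
```

```bash
python3 nudge.py '{"segments":[[0, 0, 0, 0.1, 0.4], [0, 0, 0, 0.15, 0.4], [0, 0, 0, 0.15, 0.4], [0, 0, 0, 0.15, 0.4], [0, 0, 0, 0.15, 0.4], [0, 0, 0, 0.15, 0.4], [0, 0, 0, 0.15, 0.4], [0, 0, 0, 0, 0.4]]}'|sed -n '5,6p'; python3 -c "
from h import *
where();delta(F(-70,-95,.0405),36.98)"
```

```text
width: 0.549
gripper_force: 29.9
fixture tool x -78.3 y 57.9 TCPz 0.0402
clk 39.85 pos [ 0.5077 -0.1978  0.0402] yang -143.13 turn -0.0019799818899550823 d_tool [ 0.0086  0.1528 -0.0004] w 0.549 g 29.9 F [-0.8  2.2 -0.5] q7 -1.35
```

```bash
python3 nudge.py '{"segments":[[0.002, 0.02, 0, 0, 0.4], [0.003, 0.04, 0, 0, 0.4], [0.003, 0.04, 0, 0, 0.4], [0, 0.035, 0, 0, 0.4], [0, 0.015, 0, 0, 0.4], [0, 0, 0, 0, 0.4], [0, 0, 0, 0, 0.7], [0, 0, 0, 0, 0.7], [0, 0, 0, 0, 0.7]]}'|sed -n '2p;4,5p'; python3 -c "
from h import *
where()"; python3 nudge.py '{"segments":[[0, 0, -0.03, 0, 0.7], [0, 0, -0.025, 0, 0.7], [0, 0, 0, -0.15, 0.6], [0, 0, 0, -0.15, 0.6], [0, 0, 0, -0.15, 0.6], [0, 0, 0, -0.15, 0.6], [0, 0, 0, -0.15, 0.6], [0, 0, 0, -0.15, 0.6], [0, 0, 0, -0.15, 0.6], [0, 0, 0, -0.15, 0.6]]}'|sed -n '2p'; python3 nudge.py '{"segments":[[0, 0, 0, -0.15, 0.6], [0, 0, 0, -0.15, 0.6], [0, 0, 0, -0.072, 0.6]]}'|sed -n '2p'; python3 -c "
from h import *
delta(F(-70,-95,.0405),-53.02);where();block()"
```

```text
position: [0.394, -0.2952, 0.0406]
force: [-0.0, -0.1, -0.1]
width: 0.696
fixture tool x -68.9 y -91.5 TCPz 0.0406
position: [0.3937, -0.2953, 0.0957]
position: [0.3936, -0.2954, 0.0958]
clk 42.05 pos [ 0.3936 -0.2954  0.0958] yang -52.57 turn 0.007770733768819428 d_tool [-0.003  -0.001   0.0553] w 0.600 g 0.0 F [ 1.  -0.1 -0.3] q7 0.06
fixture tool x -69.0 y -92.0 TCPz 0.0958
top blob fix -2.4 6.7 area 180 wh [25.6  9.7] ang 49
scene blob fix 19.0 -11.4 area 393 wh [13.8 53.4] ang 28
scene blob fix -66.9 -97.9 area 298 wh [13.7 24.5] ang 31
```

```bash
python3 nudge.py '{"segments":[[-0.002, 0, 0.03, 0.007, 0.6], [0, 0, 0.025, 0, 0.5], [0, 0, 0, 0, 0.2], [0, 0, 0, 0, 0.2], [0, 0, 0, 0, 0.2], [0, 0, 0, 0, 0.2], [0, 0, 0, 0, 0.2]]}' 25|sed -n '2p;4,6p'; python3 -c "
from h import *
where()"
```

```text
position: [0.3921, -0.2975, 0.0416]
force: [-0.3, 0.2, 6.8]
width: 0.273
gripper_force: 24.9
fixture tool x -68.2 y -94.5 TCPz 0.0416
```

```bash
python3 nudge.py '{"segments":[[0, 0.01, 0, 0, 0.2], [0, 0.022, 0, 0, 0.2], [0, 0.028, 0, 0, 0.2], [0, 0.028, 0, 0, 0.2], [0, 0.02, 0, 0, 0.2], [0, 0.01, 0, 0, 0.2], [0, 0.005, 0, 0, 0.2], [0, 0, 0, 0, 0.2]]}'|sed -n '1,2p;4,6p'; python3 -c "
from h import *
where();delta(F(55,-94.5,.0416),-53.02)"
```

```text
clock: 43.65
position: [0.4637, -0.3944, 0.0408]
force: [-4.0, 5.1, 7.7]
width: 0.295
gripper_force: 24.7
fixture tool x 52.2 y -95.5 TCPz 0.0408
clk 43.65 pos [ 0.4637 -0.3944  0.0408] yang -53.41 turn -0.00686047931998165 d_tool [ 0.0011  0.0028 -0.0008] w 0.295 g 24.7 F [-4.   5.1  7.7] q7 0.17
```

```bash
python3 nudge.py '{"segments":[[0, 0.003, 0, 0, 0.2], [0, 0, 0, 0, 0.2], [0, 0, 0, 0, 0.5], [0, 0, 0, 0, 0.5], [0, 0, 0, 0, 0.5], [0, 0, -0.03, 0, 0.5], [0, 0, -0.025, 0, 0.5], [-0.045, 0, 0, 0, 0.3], [-0.045, 0, 0, 0, 0], [-0.01, 0, 0, 0, 0]]}'|sed -n '1,2p;5p'; python3 -c "
from h import *
where();block();delta(F(55,-95,.037),-53.02)"
```

```text
clock: 44.65
position: [0.3808, -0.4619, 0.0967]
width: 0.288
fixture tool x 56.3 y -202.4 TCPz 0.0967
top blob fix -2.6 0.8 area 199 wh [30.7  9.7] ang 50
top blob fix 46.6 -89.9 area 109 wh [14.   8.1] ang 49
clk 44.75 pos [ 0.3839 -0.4596  0.096 ] yang -53.67 turn -0.011265843648088632 d_tool [ 0.1035 -0.0026  0.059 ] w 0.204 g 0.0 F [ 1.2 -0.6  0.1] q7 0.29
```

```bash
python3 nudge.py '{"segments":[[-0.03, -0.04, 0, 0.011, 0], [-0.03, -0.04, 0, 0, 0], [0, 0, 0, 0, 0]]}'|sed -n '2p'; python3 -c "
from h import *
where();block()
import h
for n,C in(('top',CT),('scene',CS)):
    g=arm.get_image(n)['image'].min(2);k,l,st,ce=cv2.connectedComponentsWithStats((g>150).astype(np.uint8))
    for j in range(1,k):
        if st[j,4]<20: continue
        d=pt(C,*ce[j],.0922)[:2]-FC;x,y=1e3*d@EX,1e3*d@EY
        if 10<x<100 and -130<y<-30: print(n,round(x,1),round(y,1),st[j,4],cv2.minAreaRect(np.argwhere(l==j)[:,::-1].astype(np.float32)))
"
```

```text
position: [0.2849, -0.4255, 0.0949]
fixture tool x -30.5 y -257.1 TCPz 0.0949
top blob fix -2.3 0.1 area 195 wh [30.3  9.7] ang 49
top blob fix 46.6 -95.1 area 146 wh [17.8  8.1] ang 49
scene blob fix 16.7 -11.3 area 503 wh [16.4 53.4] ang 28
scene blob fix 49.8 -95.6 area 451 wh [15.7 29.1] ang 27
top 46.8 -95.6 159 ((396.29412841796875, 249.67649841308594), (19.632205963134766, 8.460288047790527), 49.398704528808594)
scene 59.3 -64.2 957 ((335.1999816894531, 346.10003662109375), (26.385601043701172, 81.39287567138672), 26.56505012512207)
scene 11.0 -104.4 30 ((296.5, 360.0), (6.0, 7.0), 90.0)
scene 72.9 -103.4 51 ((330.0, 378.0), (8.0, 8.0), 90.0)
```

The block stands square at about (48.5, -95), which is 6–7 mm in front of the lane middle. I'll close the gripper over x 55 without dragging, to centre it, then measure again.

```bash
python3 nudge.py '{"segments":[[0.03, 0.04, 0, 0, 0.55], [0.045, 0.02, 0, 0, 0.55], [0.045, 0.02, 0, 0, 0.55], [0.04, 0.006, 0, 0, 0.55], [0, 0, 0, 0, 0.55], [0, 0, 0, 0, 0.55]]}' 20 >/dev/null; python3 -c "
from h import *
where();delta(F(56,-95.5,.042),-53.02)"
```

```text
fixture tool x 64.5 y -93.5 TCPz 0.0947
clk 45.85 pos [ 0.4727 -0.403   0.0947] yang -53.76 turn -0.012860377812461889 d_tool [-0.0021 -0.0085  0.0527] w 0.480 g 0.0 F [-1.3  0.5 -0.3] q7 0.12
```

```bash
python3 nudge.py '{"segments":[[-0.002, -0.0085, 0, -0.013, 0.7], [0, 0, 0, 0, 0.7], [0, 0, 0.02, 0, 0.7], [0, 0, 0.03, 0, 0.7], [0, 0, 0.002, 0, 0.5], [0, 0, 0, 0, 0.2], [0, 0, 0, 0, 0.2], [0, 0, 0, 0, 0.2], [0, 0, 0, 0, 0.2], [0, 0, 0, 0, 0.2]]}'|sed -n '2p;4,6p'; python3 nudge.py '{"segments":[[0, 0, 0, 0, 0.2]]}'|sed -n '2p;4,6p'; python3 -c "
from h import *
where()"
```

```text
position: [0.4638, -0.3986, 0.0443]
force: [-2.0, 1.7, 6.6]
width: 0.294
gripper_force: 19.5
position: [0.4638, -0.3986, 0.0443]
force: [-2.2, 2.0, 7.0]
width: 0.295
gripper_force: 19.6
fixture tool x 55.6 y -98.0 TCPz 0.0443
```

```bash
python3 nudge.py '{"segments":[[0, 0, 0, 0, 0.1], [0, 0, 0, 0, 0.1]]}' 60|sed -n '2p;4,6p'; python3 - <<'E'
from h import *
i=arm.get_image("scene")['image'];w=arm.get_image("wrist")['image']
c=np.zeros((600,800,3),np.uint8);c[:480,:400]=cv2.resize(i[290:410,270:370],None,fx=4,fy=4,interpolation=cv2.INTER_CUBIC)
c[:300,400:800]=cv2.resize(w,(400,300));cv2.imwrite("pics/c6.png",c)
E
```

```text
position: [0.4639, -0.3988, 0.0442]
force: [-1.9, 2.2, 6.3]
width: 0.284
gripper_force: 58.2
```

View pics/c6.png

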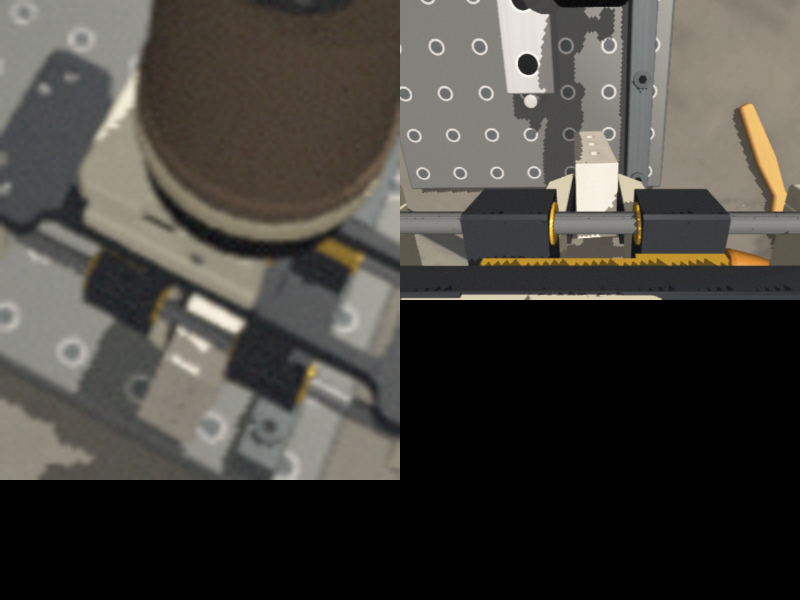

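The wrist view shows the block's foot about 5 mm in front of its top, so it leans in the grip and its foot lags the drag. I'll drag 7 mm further in +x with the firm grip so the foot ends in the lane middle, then release and measure.

```bash
python3 nudge.py '{"segments":[[0, 0.003, 0, 0, 0.1], [0, 0.003, 0, 0, 0.1], [0, 0.001, 0, 0, 0.1], [0, 0, 0, 0, 0.1], [0, 0, 0, 0, 0.55], [0, 0, 0, 0, 0.55], [0, 0, 0, 0, 0.55], [0, 0, 0, 0, 0.55], [0, 0, -0.03, 0, 0.55], [0, 0, -0.022, 0, 0.4]]}'|sed -n '2p;4,5p'; python3 nudge.py '{"segments":[[-0.045, -0.02, 0, 0, 0.2], [-0.045, -0.02, 0, 0, 0], [-0.045, -0.02, 0, 0, 0], [0, 0, 0, 0, 0]]}' 20|sed -n '1p;5p'; python3 -c "
from h import *
where();block();delta(F(53,-136,.037),-53.02)"
```

```text
position: [0.4679, -0.4047, 0.0963]
force: [-0.4, -0.1, 0.8]
width: 0.5
clock: 48.65
width: 0.167
fixture tool x -0.5 y -240.3 TCPz 0.0963
top blob fix -2.3 0.1 area 196 wh [30.3  9.7] ang 49
top blob fix 49.0 -95.1 area 144 wh [17.8  8. ] ang 49
scene blob fix 16.6 -11.2 area 524 wh [16.5 53.4] ang 28
scene blob fix 51.9 -95.2 area 466 wh [15.7 29.5] ang 27
clk 48.75 pos [ 0.3229 -0.4377  0.096 ] yang -53.46 turn -0.00768243773133833 d_tool [0.0984 0.05   0.059 ] w 0.080 g 0.0 F [ 1.  -0.1  0.1] q7 0.35
```

```bash
python3 nudge.py '{"segments":[[0.03, 0.03, 0.02, -0.008, 0], [0.035, 0.015, 0.02, 0, 0], [0.02, 0.002, 0.015, 0, 0], [0.008, 0, 0.003, 0, 0], [0.002, 0, 0, 0, 0], [0, 0, 0, 0, 0], [0, 0, 0, 0, 0]]}'|sed -n '2p;5p'; python3 -c "
from h import *
where();delta(F(50.5,-135.5,.0375),-53.02)"
```

```text
position: [0.4268, -0.4185, 0.0386]
width: 0.005
fixture tool x 49.3 y -139.5 TCPz 0.0386
clk 49.45 pos [ 0.4268 -0.4185  0.0386] yang -52.94 turn 0.0013848407966760659 d_tool [0.004  0.0012 0.0011] w 0.005 g 0.0 F [-0.   0.   0.7] q7 0.26
```

```bash
python3 nudge.py '{"segments":[[0.004, 0.001, 0.001, 0, 0], [0, 0, 0, 0, 0], [0, 0, 0, 0, 0]]}'|sed -n '2p'; python3 -c "
from h import *
where();delta(F(50.5,-135.5,.0375),-53.02)"
```

```text
position: [0.4316, -0.4159, 0.0368]
fixture tool x 50.1 y -134.1 TCPz 0.0368
clk 49.75 pos [ 0.4316 -0.4159  0.0368] yang -52.85 turn 0.003038942121102153 d_tool [-0.0014  0.0004 -0.0007] w 0.006 g 0.0 F [ 0.2  0.5 -0.7] q7 0.25
```

```bash
python3 nudge.py '{"segments":[[0.01, 0.0004, 0, 0, 0], [0.029, 0.0011, 0, 0, 0], [0.05, 0.0019, 0, 0, 0]]}'|sed -n '2p;4p'; python3 -c "
from h import *
where()"; python3 nudge.py '{"segments":[[-0.05, 0, 0, 0, 0], [-0.04, 0, 0, 0, 0], [-0.04, 0, 0, 0, 0], [-0.03, 0, -0.03, 0, 0], [0, -0.03, -0.03, 0, 0]]}'|sed -n '1,2p;4p';python3 - <<'E'
from h import *
where();block()
t=arm.get_image("top")['image'];i=arm.get_image("scene")['image']
c=np.zeros((520,800,3),np.uint8);c[:480,:400]=cv2.resize(t[190:270,340:405],(400,480),interpolation=cv2.INTER_CUBIC) # px 340+u*65/400, 190+v*80/480
c[:480,400:800]=cv2.resize(i[240:360,300:400],(400,480),interpolation=cv2.INTER_CUBIC) # px 300+(u-400)/4,240+v/4
cv2.imwrite("pics/fin.png",c)
E
```

```text
position: [0.5012, -0.3687, 0.0375]
force: [-3.9, -3.7, 2.2]
fixture tool x 54.3 y -50.1 TCPz 0.0375
clock: 50.55
position: [0.3558, -0.4425, 0.0976]
force: [0.8, 0.4, 1.1]
fixture tool x 25.7 y -210.7 TCPz 0.0976
top blob fix -2.3 0.9 area 198 wh [30.8  9.7] ang 49
scene blob fix 20.4 15.0 area 169 wh [13.  27.3] ang 27
scene blob fix 62.8 15.9 area 98 wh [ 5.4 24.1] ang 27
```

View pics/fin.png

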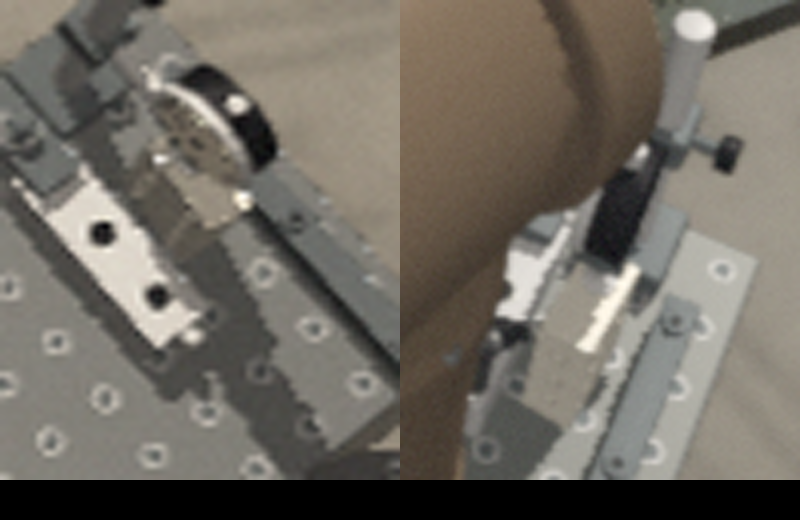

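The block stands under the dial with its top-right end visible: back corner about (246,206) in the top crop, and the lit top's lower corner about (583,350) in the scene crop. I'll convert those to fixture coordinates.

```bash
python3 - <<'E'
from h import *
def fx(p): d=p[:2]-FC; return (1e3*d@EX).round(1),(1e3*d@EY).round(1)
for u,v in((246,206),(183,256),(188,250)): print("top",fx(pt(CT,340+u*.1625,190+v/6,.0922)))
for u,v in((583,350),(590,350),(540,335),(545,318),(637,270)): print("scene",fx(pt(CS,300+(u-400)/4,240+v/4,.0922)))
for y in (15,20,25): # predicted right-end top corners
    print(y,[tuple(np.round((( pj(CT,F(55+s,y-25.4,.0922))[0]-340)/.1625,(pj(CT,F(55+s,y-25.4,.0922))[1]-190)*6))) for s in(-12.7,12.7)],
      [tuple(np.round(((pj(CS,F(55+s,y+e,.0922))[0]-300)*4+400,(pj(CS,F(55+s,y+e,.0922))[1]-240)*4))) for s,e in((-12.7,-25.4),(12.7,-25.4),(12.7,25.4))])
E
```

```text
top (np.float64(58.9), np.float64(-10.6))
top (np.float64(20.1), np.float64(-10.9))
top (np.float64(23.8), np.float64(-10.1))
scene (np.float64(62.0), np.float64(-9.5))
scene (np.float64(64.8), np.float64(-8.0))
scene (np.float64(42.6), np.float64(-12.0))
scene (np.float64(41.4), np.float64(-3.3))
scene (np.float64(69.1), np.float64(39.3))
15 [(np.float64(219.0), np.float64(227.0)), (np.float64(260.0), np.float64(194.0))] [(np.float64(541.0), np.float64(332.0)), (np.float64(594.0), np.float64(357.0)), (np.float64(635.0), np.float64(267.0))]
20 [(np.float64(211.0), np.float64(219.0)), (np.float64(253.0), np.float64(186.0))] [(np.float64(545.0), np.float64(323.0)), (np.float64(598.0), np.float64(348.0)), (np.float64(639.0), np.float64(258.0))]
25 [(np.float64(204.0), np.float64(211.0)), (np.float64(246.0), np.float64(178.0))] [(np.float64(549.0), np.float64(314.0)), (np.float64(603.0), np.float64(339.0)), (np.float64(643.0), np.float64(250.0))]
```

```bash
python3 nudge.py '{"segments":[[0, 0, -0.02, 0, 0], [0, 0, 0, 0, 0]]}'|sed -n '1p;4p'; python3 -c "
from cell import arm
print(arm.sign_off())"
```

```text
clock: 50.95
force: [0.2, -0.9, 0.5]
the job is handed in; nothing more can be done
None
```

I handed the job in with the block standing on its small end under the plunger, but about 9–10 mm short of centre along the lane (y about 15.5 mm against 25 mm) and about 2 mm off across it. The gripper body could not go under the dial, so the last stretch was a pushed coast I could not correct afterwards. I saw no contact with the bar, fence or stand; I had also slid, turned and perhaps slightly lifted the block on the strip for test pushes before taking it into the lane.

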